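# Close the honing-paste tin, then hold its outer lid up

## Robot

A 7-joint arm with a two-finger parallel gripper is mounted at the origin on the work surface. World frame = base frame: x ahead of the robot, y to its left, z up, the work surface at z = 0. Lengths are in m, angles in rad, forces in N, time in s.
With the tool pointing down it reaches from about 0.425 to 0.875 m from the base axis. Payload 4.7 kg.
Tool frame: the origin (TCP) lies on the centre line of the jaws, within the pads' length; the fingertips stand 19 mm ahead of it and the grasp point (between the pads) is the TCP (ctrl.nose_length is the distance from the TCP to the fingertips, in m); z points along the fingers, x is the direction in which the jaws open and shut, and the axes are right-handed (so a half turn about z gives the same grasp; the last joint's range is limited). The gripper opens to 87 mm and grips with 3 to 60 N. Pads are 19 mm wide; open, the fingers measure 117 mm over their backs; the gripper's body (75 mm by 190 mm) begins 51 mm behind the grasp point.
Start: joints at [1.327, 0.321, -0.07, 1.45, 0.023, 1.371, -0.057], TCP at [0.166, -0.629, 0.242] pointing down, gripper open.
Joint ranges: [-2.86, 2.86], [-0.3, 2.09], [-1.38, 1.24], [0.06, 2.45], [-1.56, 4.7], [0.09, 2.05], [-2.69, 2.69]. Speed limits (rad/s): [2.57, 2.57, 3.14, 3.14, 3.14, 3.14, 3.14].

## Interface

Orientations are given as a rotation vector (axis times angle).
In Python, from bench import ctrl gives the robot as it stands. The module is installed in compiled form; this text tells all that it offers.
- The arm moves only by the shell command python3 -m crank 'ROWS' [OPENING] [FORCE]. ROWS is a JSON object of lists of equal length, an entry for each row: "dp": the shift along the tool's x, y, z in cm, a list of three; "delta_rot": the turn, a rotation vector about the tool's x, y, z in rad, a list of three. In form: {"dp": [[x, y, z], ...], "delta_rot": [[rx, ry, rz], ...]}. A call has exactly 8 rows; each row shifts and turns the commanded pose from where the row before left it, along the tool's axes as they then stand; what a row does not reach is not made up. A row lasts 1/10 s, in which the tool goes at most 50 mm and 8.59 degrees, less where a joint would pass 70% of its speed; a pose out of reach is approached as far as the arm can. A call with a gripper value outside its range is refused whole. OPENING is the finger opening in cm, from 0 to 8.7, set as the call begins (- or left out, the last holds). The fingers move at their own pace and stop on an object; FORCE is the grip in N (left out, the last holds). Time passes only in rows, so rows that do not move let the fingers close, or fill a call up. It gives the time, the measured TCP pose, the force and the opening at its end, in the units of the state.
- ctrl.get_state(): the state, without advancing time (a new reading comes with each control period).
- ctrl.get_image(name): name is "scene" or "top"; returns the picture (480x640x3 uint8, blue, green, red); there is no depth.
- ctrl.camera_info(name): a dict with "camera_matrix" (3x3 intrinsics, pixels), "D" ([k1, k2, p1, p2, k3] as OpenCV has them; the pictures are not rectified), "xyz" and "orientation" of the camera in the world. Camera axes: x right, y down, z forward; pixel columns grow to the right and rows downward; lengths in m; the calibration is good to about 2 mm. A picture is of the moment at which its call begins. camera_info takes no time and is no camera call.
- ctrl.close_job(): hands the job in, once; it reports no verdict.
The state is a dict: "time": time; "joint_positions": joint angles; "qd": joint speeds; "joint_torque": joint torques, N m; "position": TCP position; "tool_rot": TCP orientation; "ft_force": force on the tool from outside, world axes, zero at the start; "torque": the same for the moment, N m; "grip_width": opening from 0.0 (shut) to 1.0 (fully open).
Only numpy, scipy, OpenCV 4.12 (cv2) and the standard library are available. Lean on these libraries where they do the work, as an engineer would, in place of code of your own. Each camera call takes 0.05 s, during which the arm holds its last target.

## Task

Take the nested double lid (inner lid with the outer lid lying over it) by the inner lid's knob from its wooden block and lower it, without dropping it, onto the open paste tin so that the inner lid sits fully down in the mouth, and let go. Then grip the outer lid alone and lift it level, straight up off the inner lid, which must stay seated in the tin, so that the seating can be inspected. Finish while still holding the outer lid in the gripper, level, above the tin and at least 10 cm higher than it lay; leave the whetstone, bottle and file alone.

Things in the scene. Friction and masses are not known exactly. Their poses are not given: they have to be found in the camera images.
- tin_mouth (a point): Centre of the paste tin's open mouth, at rim height, 60 mm above the bench. The tin is a steel open box bolted to the bench, 81 mm long (x) by 41 mm wide (y), walls 3 mm, mouth 75 x 35 mm; two bolted foot lugs (4 mm thick, bolt heads to 9 mm) stick out 32 mm beyond its ends. z is up.
- rest_top (a point): Centre of the top of the fixed plain wooden block, 70 x 32 mm and 35 mm high (x long), on which the nested lids wait at the start, the inner lid's plug standing on the block.
- inner_knob (a point): Grasp point on the inner lid's knob, a black upright bar 28 mm long (x) by 16 mm wide (y) that passes up through the hole in the outer lid: on its axis, 13 mm below its top, 23 mm above the nested outer lid's top. Pinch it across the 16 mm (along y). z is up. The inner lid (0.11-0.22 kg) is loose and carries the outer lid, which only lies on it.
- inner_seat (a point): Centre of the underside of the inner lid's flange, 30 mm below inner_knob, same axes; it lies at tin_mouth when fully seated. The steel flange, 89 (x) x 47 (y) x 4 mm, rests on the tin's rim; below it a plug 68 x 28 mm reaches 10 mm into the mouth (3.5 mm play each side). Either way round fits.
- cover_mid (a point): Centre, half-way up, of the outer lid: loose aluminium cap 100 (x) x 58 (y) x 24 mm high, 0.10-0.20 kg, with a 38 x 26 mm hole for the knob. Its top lies on the inner lid's flange, its skirt hangs outside flange (3 mm play) and tin. Nested, this point is 5 mm below inner_seat and the knob rises 48 mm above it. Grip the long sides of the skirt from above (58 mm, along y); beside the tin is free.
- whetstone: Bystander: whetstone 140 x 50 x 24 mm lying flat, x along its length; origin under its centre.
- oil_bottle: Bystander: small amber oil bottle, 44 mm across, 105 mm tall; origin under its centre.
- file: Bystander: flat file with wooden handle, 270 mm long along x (handle to -x), 22 mm high; origin on the bench, 130 mm from the handle's end.
Mind the look-alikes: they are no part of the job. What is shaped like the part that bears tin_mouth but green is not meant.

How it is judged:
On the way, in this order (a step that is already met when the one before it is completed fails the run):
1. the nested lids are lifted together off the block (z of cover_mid in the frame of inner_seat between -0.009 and 0 m and z of inner_seat in the frame of rest_top above 0.03 m), for 0.1 s.
2. the inner lid is seated in the tin with the outer lid still on it, and both are let go (z of inner_seat in the frame of tin_mouth between -0.003 and 0.003 m and horizontal distance between inner_seat and tin_mouth below 0.006 m and angle between inner_seat's own z axis and vertical below 0.06 rad and angle between the x axis of inner_seat and the x axis of tin_mouth, either way round below 0.25 rad and z of cover_mid in the frame of inner_seat between -0.009 and 0 m and contact force between the fingers and inner_lid below 0.1 N and contact force between the fingers and cover below 0.1 N and linear speed of inner_lid below 0.02 m/s), for 0.1 s.
At the end, for the whole second after the job is handed in: Inner lid untouched, at rest, seated in the tin (3 mm in height, 6 mm sideways, tilt 0.06 rad, yaw 0.25 rad); outer lid held by the fingers, still, touching neither lid nor tin, at least 85 mm higher than it lay, within 80 mm of the tin's centre sideways, tilted under 0.25 rad (z of inner_seat in the frame of tin_mouth between -0.003 and 0.003 m and horizontal distance between inner_seat and tin_mouth below 0.006 m and angle between inner_seat's own z axis and vertical below 0.06 rad and angle between the x axis of inner_seat and the x axis of tin_mouth, either way round below 0.25 rad and z of cover_mid in the frame of tin_mouth above 0.08 m and horizontal distance between cover_mid and tin_mouth below 0.08 m and angle between cover_mid's own z axis and vertical below 0.25 rad and contact force between the fingers and cover above 1 N and contact force between each of cover, the arm, the fingers and inner_lid below 0.1 N and contact force between cover and tin below 0.1 N and linear speed of cover below 0.05 m/s and linear speed of inner_lid below 0.02 m/s); the arm keeps its last pose, push and grip.
It fails at once if the outer lid leaves the inner lid while the inner lid is not seated in the tin, or the inner lid is pulled out with it (z of cover_mid in the frame of inner_seat above 0.005 m and (z of inner_seat in the frame of tin_mouth above 0.004 m or horizontal distance between inner_seat and tin_mouth above 0.008 m)).
It fails at once if the lids are dropped or slammed onto the tin (horizontal distance between inner_seat and tin_mouth below 0.02 m and z of inner_seat in the frame of tin_mouth below 0.02 m and linear speed of inner_lid above 0.35 m/s).
It fails at once if the whetstone, bottle or file is moved by more than 20 mm (distance of any of whetstone, oil_bottle, file from where it was at the start of the episode above 0.02 m).
It also fails if it takes over 54 s, if anything falls off the work surface, if the arm or the gripper's body presses on something with over 40 N, if the wrist force passes 120 N, or if a joint passes its speed limit or range.

## Working session

There is one attempt and no reset: what is moved stays moved. The work goes in short steps, Python scripts to look and compute and a shell command to move; the robot and the scene stay as the last step left them, time stands still between calls to the robot, and variables do not carry over. Pictures are saved under pics/ and viewed, and the job is handed in when it is done.

```bash
mkdir -p pics; python3 - <<'E'
from bench import ctrl
import cv2
for n in("scene","top"):
    cv2.imwrite(f"pics/{n}0.png",ctrl.get_image(n)); print(n,ctrl.camera_info(n))
s=ctrl.get_state();print({k:s[k] for k in("time","position","tool_rot","ft_force","grip_width")},ctrl.nose_length)
E
```

```text
scene {'camera_matrix': array([[537.44797011,   0.        , 323.67881566],
       [  0.        , 537.44797011, 247.29808174],
       [  0.        ,   0.        ,   1.        ]]), 'D': array([0.05128561, 0.        , 0.        , 0.        , 0.        ]), 'xyz': array([1.2234956 , 0.53999739, 0.67748078]), 'orientation': array([-1.13149177, -2.23286154,  1.13785104])}
top {'camera_matrix': array([[443.79685211,   0.        , 322.25910008],
       [  0.        , 443.79685211, 242.75546342],
       [  0.        ,   0.        ,   1.        ]]), 'D': array([0.02927667, 0.        , 0.        , 0.        , 0.        ]), 'xyz': array([0.49525537, 0.07201838, 0.99880945]), 'orientation': array([-2.16714474,  2.19667283, -0.12810703])}
{'time': 0.1, 'position': array([ 0.16549931, -0.6280919 ,  0.24058968]), 'tool_rot': array([-2.48776189e+00,  1.91696142e+00,  2.26223163e-03]), 'ft_force': array([-0.75950907, -0.07601098,  0.9904168 ]), 'grip_width': 0.9980580514652134} 0.019
```

View pics/top0.png

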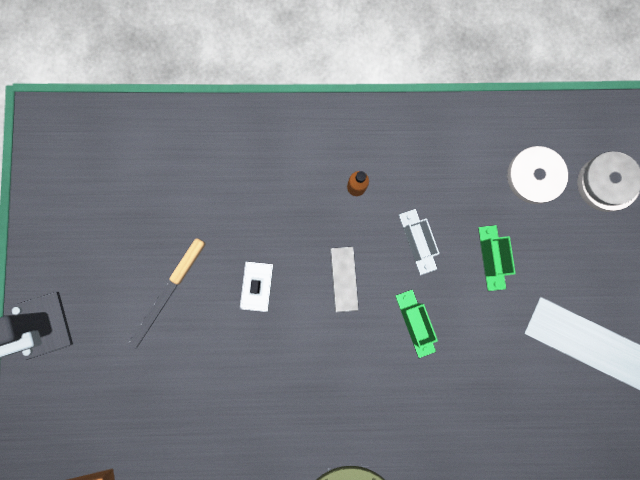

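View pics/scene0.png

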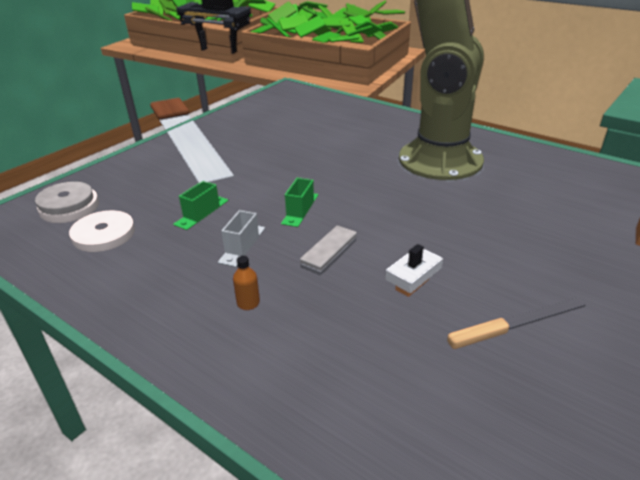

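Candidates: for the tin, the grey open box at top (420,242) and scene (240,232), against the green ones at top (497,258) and (416,323). The description picks the grey one. For the lids, the white rectangular cap with a black knob at top (256,287) and scene (414,268), against the round discs at top (539,174) and (612,180). The description picks the rectangular cap. I'll check both choices in a close crop.

```bash
cat > h.py <<'E'
from bench import ctrl
import cv2,numpy as np
from scipy.spatial.transform import Rotation as R
def ray(n,px):
    c=ctrl.camera_info(n); u=cv2.undistortPoints(np.array(px,float).reshape(-1,1,2),c["camera_matrix"],c["D"]).reshape(-1,2)
    d=np.c_[u,np.ones(len(u))]@R.from_rotvec(c["orientation"]).as_matrix().T
    return np.array(c["xyz"]),d
def onplane(n,px,z):
    o,d=ray(n,px); return o+d*((z-o[2])/d[:,2])[:,None]
def proj(n,P):
    c=ctrl.camera_info(n); Rm=R.from_rotvec(c["orientation"]).as_matrix().T
    return cv2.projectPoints(np.array(P,float).reshape(-1,3),cv2.Rodrigues(Rm)[0],-Rm@c["xyz"],c["camera_matrix"],c["D"])[0].reshape(-1,2)
def tri(a,b):
    A=np.zeros((3,3));B=np.zeros(3)
    for n,p in(("top",a),("scene",b)):
        o,d=ray(n,[p]);d=d[0]/np.linalg.norm(d);M=np.eye(3)-np.outer(d,d);A+=M;B+=M@o
    return np.linalg.solve(A,B)
def crop(img,x,y,w,h,s,fn): cv2.imwrite(fn,cv2.resize(img[y:y+h,x:x+w],None,fx=s,fy=s,interpolation=cv2.INTER_CUBIC))
E
python3 - <<'E'
from h import *
t=cv2.imread("pics/top0.png");s=cv2.imread("pics/scene0.png")
f=lambda i,x,y,w,h:cv2.resize(i[y:y+h,x:x+w],(400,300),interpolation=cv2.INTER_CUBIC)
cv2.imwrite("pics/c0.png",np.vstack([np.hstack([f(t,380,197,120,90),f(t,216,252,80,60)]),np.hstack([f(s,190,190,120,90),f(s,355,225,120,90)])]))
hsv=cv2.cvtColor(t,cv2.COLOR_BGR2HSV)
m=((hsv[...,2]>170)&(hsv[...,1]<50)).astype(np.uint8)*255
n,l,st,c=cv2.connectedComponentsWithStats(m)
for i in range(1,n):
    if st[i,4]>60 and st[i,1]>120 : 
        cn=np.argwhere(l==i)[:,::-1].astype(np.float32); print(st[i],c[i],cv2.minAreaRect(cn))
E
```

```text
[ 510  146   58   57 2460] [538.94268293 173.86382114] ((538.5, 174.0), (56.0, 57.0), 90.0)
[ 582  152   58   59 2344] [613.62798635 180.33489761] ((613.3499755859375, 181.04998779296875), (55.95487976074219, 59.06623077392578), 32.905242919921875)
[399 209  41  66 994] [420.07243461 241.02917505] ((421.26806640625, 240.16021728515625), (64.76155853271484, 25.48166847229004), 70.42687225341797)
[ 331  247   27   65 1418] [344.18265162 278.73131171] ((344.21246337890625, 278.7088317871094), (63.569480895996094, 22.323596954345703), 85.51539611816406)
[ 240  262   33   50 1223] [255.97628782 286.32869992] ((255.793701171875, 286.30499267578125), (28.273099899291992, 48.39923095703125), 6.519801616668701)
[ 525  297  115   93 4858] [585.72478386 341.53334706] ((589.5408935546875, 342.8620300292969), (129.32977294921875, 40.70834732055664), 25.958768844604492)
[  0 332  33  25 440] [ 17.90454545 345.48409091] ((15.843427658081055, 343.9291076660156), (22.983009338378906, 32.59128952026367), 87.79740142822266)
```

View pics/c0.png

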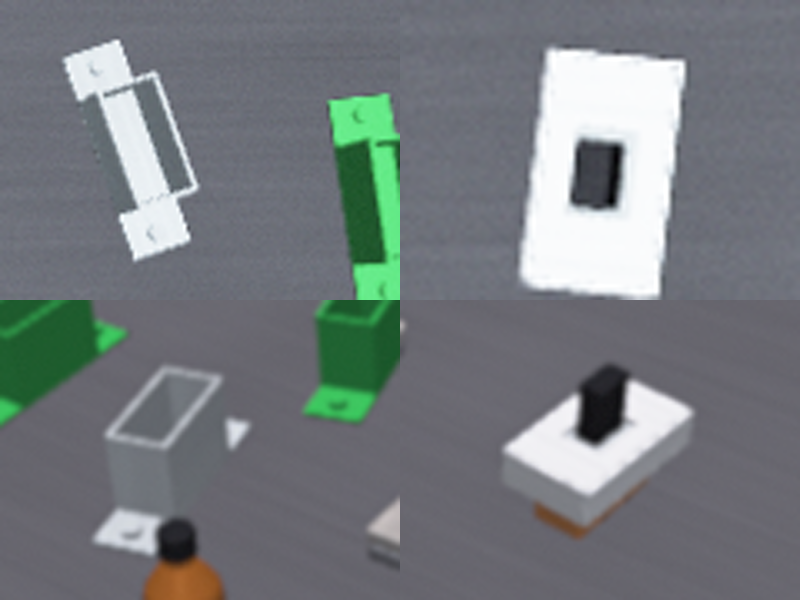

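```bash
python3 - <<'E'
from h import *
t=cv2.imread("pics/top0.png");s=cv2.imread("pics/scene0.png")
crop(t,392,202,56,75,8,"pics/d1.png")
crop(s,210,200,70,70,8,"pics/d2.png")
crop(s,375,235,80,65,8,"pics/d3.png")
crop(t,230,254,56,66,8,"pics/d4.png")
E
```

```text
(no output)
```

View pics/d1.png

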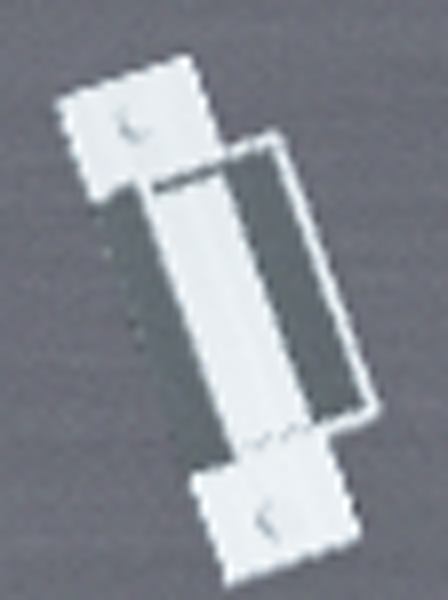

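View pics/d2.png

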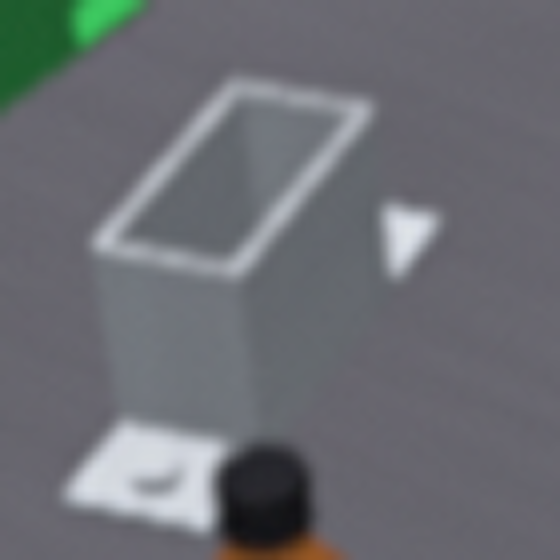

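View pics/d3.png

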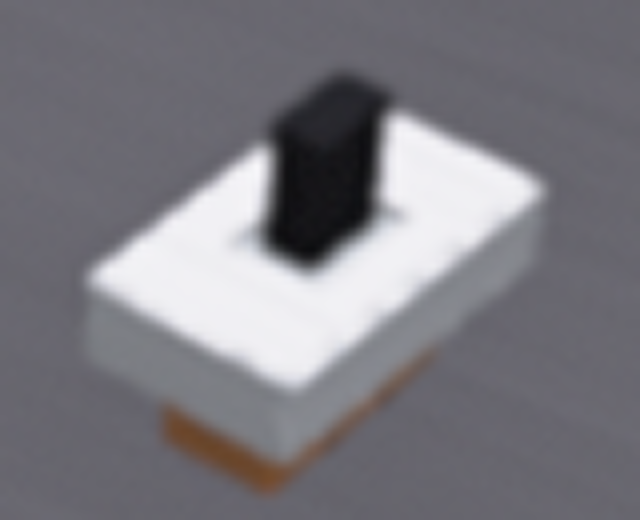

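View pics/d4.png

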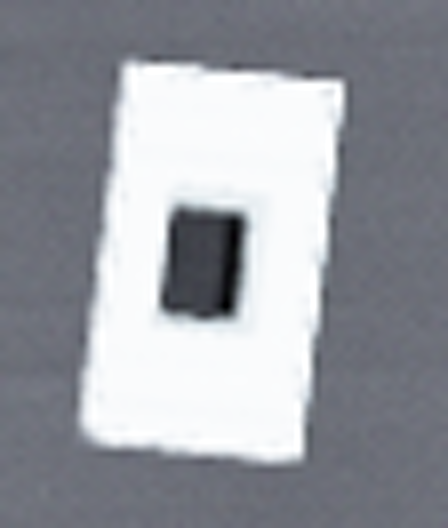

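```bash
python3 - <<'E'
from h import *
def q(p,o): return (np.array(p,float)+.5)/8-.5+np.array(o)
def rep(name,P):
    c=P.mean(0); a=(P[0]-P[1]+P[3]-P[2]) ; print(name,"c",c.round(4),"yaw",np.degrees(np.arctan2(a[1],a[0])).round(2),"sides",[np.linalg.norm(P[i]-P[(i+1)%4]).round(4) for i in range(4)])
tt=q([(281,131),(384,410),(240,466),(138,183)],(392,202)); rep("tin top",onplane("top",tt,.06))
ts=q([(376,103),(238,278),(92,245),(232,76)],(210,200)); 
P=onplane("scene",ts,.06); rep("tin scene",P)
lt=q([(345,82),(302,465),(80,437),(122,60)],(230,254)); rep("lid top .052",onplane("top",lt,.052))
ls=q([(548,190),(294,391),(86,279),(340,78)],(375,235)); rep("lid scene",onplane("scene",ls,.052))
print("tri tin",[tri(a,b).round(4) for a,b in zip(tt,ts)])
print("knob top",onplane("top",q([(197,262)],(230,254)),.088), onplane("scene",q([(332,104)],(375,235)),.088))
# lids lid edges far-left edge with z
print(onplane("top",lt,.052).round(4),onplane("scene",ls,.052).round(4))
print("lug ends", onplane("top",q([(55,103),(190,55),(358,540),(228,588)],(392,202)),.004).round(4))
print("bottle",onplane("top",[(360.5,177)],.105),onplane("scene",[(243,262)],.105),onplane("scene",[(247,303)],0))
E
```

```text
tin top c [ 0.5918 -0.166   0.06  ] yaw 18.03 sides [np.float64(0.0792), np.float64(0.0415), np.float64(0.08), np.float64(0.0412)]
tin scene c [ 0.5899 -0.1659  0.06  ] yaw -161.33 sides [np.float64(0.0844), np.float64(0.0419), np.float64(0.083), np.float64(0.0425)]
lid top .052 c [0.4963 0.1927 0.052 ] yaw -6.36 sides [np.float64(0.1012), np.float64(0.0587), np.float64(0.0996), np.float64(0.0594)]
lid scene c [0.4948 0.1938 0.052 ] yaw 173.86 sides [np.float64(0.0996), np.float64(0.0588), np.float64(0.1034), np.float64(0.0624)]
tri tin [array([ 0.6102, -0.1326,  0.1136]), array([ 0.5619, -0.2114, -0.0064]), array([ 0.572 , -0.1976,  0.0099]), array([ 0.6178, -0.1251,  0.1182])]
knob top [[0.49581005 0.19200025 0.088     ]] [[0.49382802 0.19329143 0.088     ]]
[[0.5429 0.1576 0.052 ]
 [0.4423 0.1692 0.052 ]
 [0.4506 0.2273 0.052 ]
 [0.5495 0.2166 0.052 ]] [[0.45   0.2299 0.052 ]
 [0.5488 0.2175 0.052 ]
 [0.5417 0.1592 0.052 ]
 [0.4387 0.1685 0.052 ]]
lug ends [[ 0.6537 -0.1237  0.004 ]
 [ 0.667  -0.1626  0.004 ]
 [ 0.5286 -0.2051  0.004 ]
 [ 0.5156 -0.168   0.004 ]]
bottle [[ 0.71622693 -0.02801299  0.105     ]] [[ 0.7247995 -0.019512   0.105    ]] [[ 7.19485402e-01 -2.96420433e-02  1.11022302e-16]]
```

```bash
cat >> h.py <<'E'
def go(x,y,z,th):
    s=ctrl.get_state();M=R.from_rotvec(s["tool_rot"]); p=np.array(s["position"])
    tx=M.as_matrix()[:,0]; cur=np.degrees(np.arctan2(tx[1],tx[0]))
    t=np.radians(th); T=np.array([[np.cos(t),np.sin(t),0],[np.sin(t),-np.cos(t),0],[0,0,-1]]).T.T
    T=np.column_stack([[np.cos(t),np.sin(t),0],[np.sin(t),-np.cos(t),0],[0,0,-1]])
    print("t",round(s["time"],2),"p",p.round(4),"th",cur.round(2),"tilt",np.degrees(np.arccos(-M.as_matrix()[2,2])).round(2),"f",np.round(s["ft_force"],1),"w",round(s["grip_width"]*87,1))
    print("dp cm (tool now)",(M.as_matrix().T@(np.array([x,y,z])-p)*100).round(2),"rot",(M.inv()*R.from_matrix(T)).as_rotvec().round(3), "dp in target axes",(T.T@(np.array([x,y,z])-p)*100).round(2))
E
python3 -m crank '{"dp":[[-1.92,-3.19,0],[-1.92,-3.19,0],[-1.92,-3.19,0],[-1.92,-3.19,0],[-1.92,-3.19,0],[-1.92,-3.19,0],[-1.92,-3.19,0],[-1.92,-3.19,0]],"delta_rot":[[0,0,0],[0,0,0],[0,0,0],[0,0,0],[0,0,0],[0,0,0],[0,0,0],[0,0,0]]}' 8.7 30
python3 -m crank '{"dp":[[-1.92,-3.19,0],[-1.92,-3.19,0],[-1.92,-3.19,0],[-1.92,-3.19,0],[-1.92,-3.19,0],[-1.92,-3.19,0],[-1.92,-3.19,0],[-1.92,-3.19,0]],"delta_rot":[[0,0,0],[0,0,0],[0,0,0],[0,0,0],[0,0,0],[0,0,0],[0,0,0],[0,0,0]]}'
python3 -c "
from h import *
go(.495,.193,.2,-96.3)"
```

```text
time: 0.9
position: [0.374, -0.4136, 0.2412]
tool_rot: [2.488, -1.917, -0.001]
ft_force: [-0.1, -0.6, 0.4]
grip_width: 1.002
time: 1.7
position: [0.5815, -0.2002, 0.2411]
tool_rot: [2.488, -1.918, -0.001]
ft_force: [0.4, -0.8, -0.3]
grip_width: 0.999
t 1.7 p [ 0.5815 -0.2002  0.2411] th -75.24 tilt 0.04 f [ 0.4 -0.8 -0.3] w 86.9
dp cm (tool now) [-40.23  -1.65   4.12] rot [0.001 0.    0.367] dp in target axes [-38.14  12.91   4.11]
```

```bash
python3 -m crank '{"dp":[[-4.5,0.7,0],[-4.5,0.7,0],[-4.5,0.7,0],[-4.5,0.7,0],[-4.5,0.7,0],[-4.5,0.7,0],[-4.5,0.7,0],[-4.5,0.7,0]],"delta_rot":[[0,0,0.046],[0,0,0.046],[0,0,0.046],[0,0,0.046],[0,0,0.046],[0,0,0.046],[0,0,0.046],[0,0,0.046]]}' 
python3 -c "
from h import *
go(.495,.193,.13,-96.3)"
```

```text
time: 2.5
position: [0.4899, 0.151, 0.2414]
tool_rot: [2.093, -2.342, 0.001]
ft_force: [0.6, -1.2, 0.5]
grip_width: 0.998
t 2.5 p [0.4899 0.151  0.2414] th -96.44 tilt 0.06 f [ 0.6 -1.2  0.5] w 86.8
dp cm (tool now) [-4.24 -0.03 11.14] rot [-0.    -0.001 -0.002] dp in target axes [-4.23 -0.04 11.14]
```

```bash
python3 -m crank '{"dp":[[-0.7,0,1.4],[-0.7,0,1.4],[-0.7,0,1.4],[-0.7,0,1.4],[-0.7,0,1.4],[-0.7,0,1.4],[-0.04,0,1.4],[0,0,0]],"delta_rot":[[0,0,0],[0,0,0],[0,0,0],[0,0,0],[0,0,0],[0,0,0],[0,0,0],[0,0,0]]}' 
python3 - <<'E'
from h import *
go(.495,.193,.077,-96.3)
t=ctrl.get_image("top");s=ctrl.get_image("scene")
cv2.imwrite("pics/e.png",np.hstack([cv2.resize(t[227:347,176:336],(400,300)),cv2.resize(s[200:320,335:495],(400,300))]))
E
```

```text
time: 3.3
position: [0.4941, 0.1911, 0.141]
tool_rot: [2.094, -2.337, -0.003]
ft_force: [0.6, -0.3, 0.4]
grip_width: 0.999
t 3.3 p [0.4941 0.1911 0.141 ] th -96.29 tilt 0.25 f [ 0.6 -0.3  0.4] w 86.9
dp cm (tool now) [-0.2  -0.09  6.4 ] rot [ 0.004 -0.001  0.   ] dp in target axes [-0.2  -0.07  6.4 ]
```

View pics/e.png

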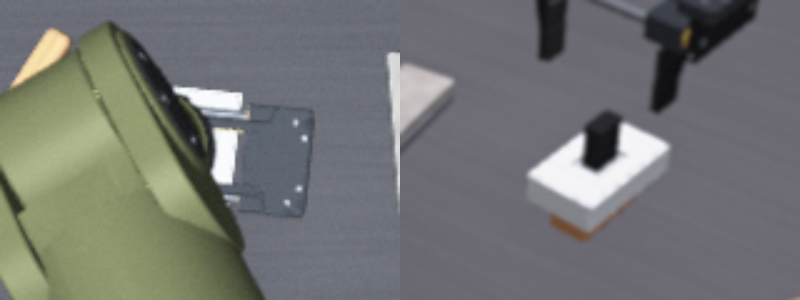

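The scene half shows the fingers at (550,35) and (665,85), straddling the knob at (600,140). The top view is mostly hidden by the wrist. Descending.

```bash
python3 -m crank '{"dp":[[-0.2,-0.07,0.8],[0,0,1.0],[0,0,1.0],[0,0,1.0],[0,0,1.0],[0,0,1.0],[0,0,0.6],[0,0,0]],"delta_rot":[[0,0,0],[0,0,0],[0,0,0],[0,0,0],[0,0,0],[0,0,0],[0,0,0],[0,0,0]]}' 4
python3 -c "
from h import *
go(.495,.193,.077,-96.3)"
```

```text
time: 4.2
position: [0.4957, 0.1934, 0.0783]
tool_rot: [2.095, -2.339, -0.002]
ft_force: [-0.7, -0.5, -0.5]
grip_width: 0.471
t 4.2 p [0.4957 0.1934 0.0783] th -96.31 tilt 0.12 f [-0.7 -0.5 -0.5] w 41.0
dp cm (tool now) [0.04 0.07 0.13] rot [ 0.002 -0.001 -0.   ] dp in target axes [0.04 0.07 0.13]
```

```bash
python3 -m crank '{"dp":[[0,0.04,0.1],[0,0,0],[0,0,0],[0,0,0],[0,0,0],[0,0,0],[0,0,0],[0,0,0]],"delta_rot":[[0,0,0],[0,0,0],[0,0,0],[0,0,0],[0,0,0],[0,0,0],[0,0,0],[0,0,0]]}' 0 40
python3 -c "
from h import *
go(.495,.193,.18,-96.3)
s=ctrl.get_image('scene');crop(s,335,200,160,120,4,'pics/f.png')"
```

```text
time: 5.0
position: [0.4963, 0.1937, 0.0789]
tool_rot: [-2.095, 2.34, -0.001]
ft_force: [-0.5, -0.7, 2.4]
grip_width: 0.181
t 5.0 p [0.4963 0.1937 0.0789] th -96.32 tilt 0.03 f [-0.5 -0.7  2.4] w 15.7
dp cm (tool now) [  0.08   0.12 -10.11] rot [-0.001 -0.    -0.   ] dp in target axes [  0.08   0.12 -10.11]
```

View pics/f.png

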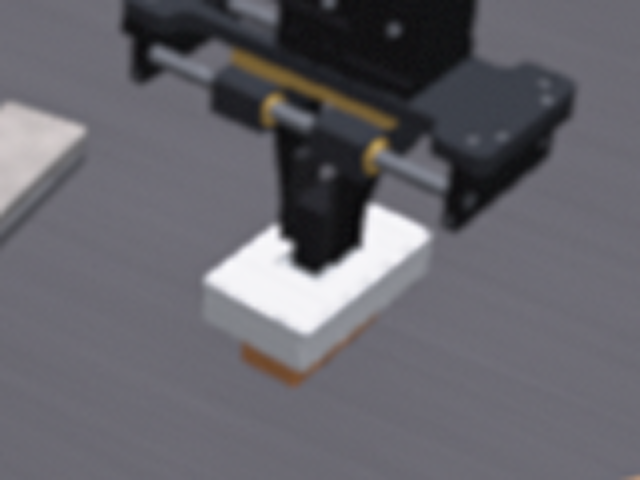

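The picture shows the fingers closed on the knob at (325,225), and the opening of 15.7 mm matches the 16 mm bar. Lifting.

```bash
python3 -m crank '{"dp":[[0,0,-0.3],[0,0,-0.8],[0,0,-1.2],[0,0,-1.6],[0,0,-1.8],[0,0,-1.8],[0,0,-1.6],[0,0,-0.9]],"delta_rot":[[0,0,0],[0,0,0],[0,0,0],[0,0,0],[0,0,0],[0,0,0],[0,0,0],[0,0,0]]}'
python3 -c "
from h import *
go(.591,-.1658,.18,-72)
s=ctrl.get_image('scene');crop(s,335,150,160,120,4,'pics/g.png')"
```

```text
time: 5.85
position: [0.4969, 0.1942, 0.1812]
tool_rot: [-2.094, 2.338, -0.003]
ft_force: [1.1, 1.0, -3.3]
grip_width: 0.179
t 5.85 p [0.4969 0.1942 0.1812] th -96.3 tilt 0.2 f [ 1.1  1.  -3.3] w 15.6
dp cm (tool now) [ 34.75 -13.3    0.13] rot [-0.003  0.    -0.424] dp in target axes [37.15  2.18  0.12]
```

View pics/g.png

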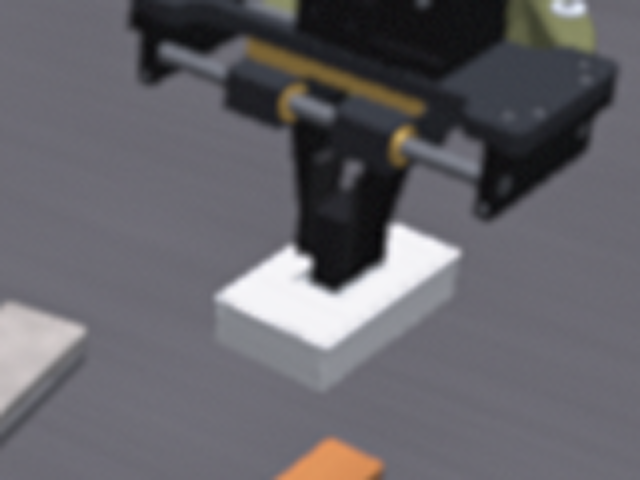

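The block is now empty at (335,470), and the cover hangs level with the knob in the fingers. Carrying it to the tin.

```bash
python3 -m crank '{"dp":[[0.8,-0.15,0],[1.6,-0.3,0],[2.3,-0.36,0],[2.6,-0.4,0],[2.6,-0.4,0],[2.6,-0.4,0],[2.6,-0.4,0],[2.6,-0.4,0]],"delta_rot":[[0,0,-0.0265],[0,0,-0.0265],[0,0,-0.0265],[0,0,-0.0265],[0,0,-0.0265],[0,0,-0.0265],[0,0,-0.0265],[0,0,-0.0265]]}'
python3 -m crank '{"dp":[[2.6,-0.4,0],[2.6,-0.4,0],[2.6,-0.4,0],[2.6,-0.4,0],[2.3,-0.36,0],[2.0,-0.3,0],[1.5,-0.2,0],[0.8,-0.1,0]],"delta_rot":[[0,0,-0.0265],[0,0,-0.0265],[0,0,-0.0265],[0,0,-0.0265],[0,0,-0.0265],[0,0,-0.0265],[0,0,-0.0265],[0,0,-0.0265]]}'
python3 -c "
from h import *
go(.591,-.1658,.14,-72)"
```

```text
time: 6.7
position: [0.5232, 0.0158, 0.1784]
tool_rot: [2.333, -2.104, -0.0]
ft_force: [0.3, 0.1, -2.6]
grip_width: 0.18
time: 7.5
position: [0.5787, -0.1477, 0.1779]
tool_rot: [2.54, -1.848, -0.001]
ft_force: [-0.5, 0.8, -2.8]
grip_width: 0.182
t 7.5 p [ 0.5787 -0.1477  0.1779] th -72.08 tilt 0.05 f [-0.5  0.8 -2.8] w 15.8
dp cm (tool now) [ 2.1  -0.62  3.79] rot [ 0.001  0.    -0.001] dp in target axes [ 2.1  -0.61  3.79]
```

```bash
python3 -m crank '{"dp":[[0.4,-0.1,0.4],[0.5,-0.2,0.6],[0.5,-0.2,0.6],[0.4,-0.1,0.6],[0.3,-0.02,0.6],[0,0,0.5],[0,0,0.3],[0,0,0]],"delta_rot":[[0,0,0],[0,0,0],[0,0,0],[0,0,0],[0,0,0],[0,0,0],[0,0,0],[0,0,0]]}'
python3 - <<'E'
from h import *
go(.591,-.1658,.14,-72)
t=ctrl.get_image("top");s=ctrl.get_image("scene");cv2.imwrite("pics/t2.png",t);cv2.imwrite("pics/s2.png",s)
crop(s,190,140,100,130,5,"pics/i1.png"); crop(t,370,190,100,100,5,"pics/i2.png")
E
```

```text
time: 8.3
position: [0.5908, -0.1635, 0.1419]
tool_rot: [2.541, -1.846, -0.002]
ft_force: [-1.0, 0.4, -2.4]
grip_width: 0.18
t 8.3 p [ 0.5908 -0.1635  0.1419] th -72.0 tilt 0.06 f [-1.   0.4 -2.4] w 15.7
dp cm (tool now) [0.23 0.05 0.19] rot [0.001 0.001 0.   ] dp in target axes [0.23 0.05 0.19]
```

View pics/i1.png

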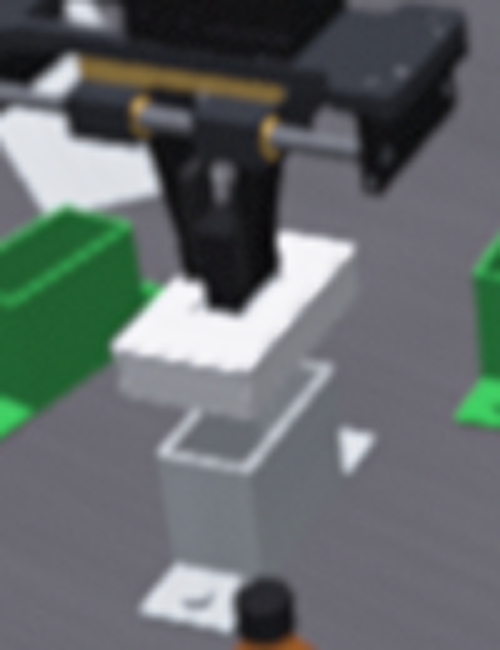

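View pics/i2.png

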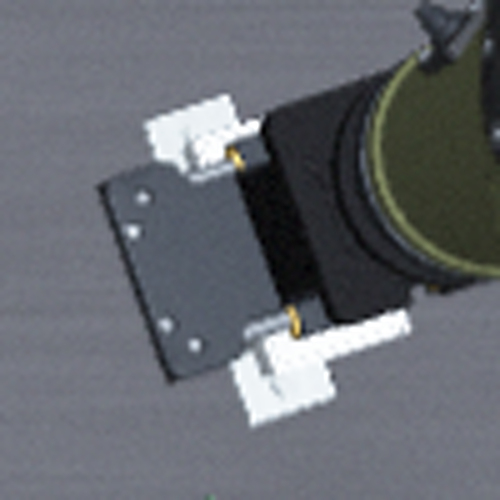

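```bash
python3 - <<'E'
from h import *
def q(p,o,k=5): return (np.array(p,float)+.5)/k-.5+np.array(o)
P=onplane("scene",q([(355,245),(250,372),(114,347)],(190,140)),.1149);c=(P[0]+P[2])/2
print("cover c",c,P.round(4)); 
for a,b in((0,1),(2,1)):
    d=P[a]-P[b];print(np.linalg.norm(d),np.degrees(np.arctan2(d[1],d[0])))
Q=onplane("scene",q([(332,368),(250,473),(157,455)],(190,140)),.06);print("tin",(Q[0]+Q[2])/2,Q.round(4))
for a,b in((0,1),(2,1)):
    d=Q[a]-Q[b];print(np.linalg.norm(d),np.degrees(np.arctan2(d[1],d[0])))
E
```

```text
cover c [ 0.58869957 -0.163795    0.1149    ] [[ 0.5321 -0.1518  0.1149]
 [ 0.6276 -0.1198  0.1149]
 [ 0.6453 -0.1758  0.1149]]
0.10070052212261864 -161.46858286638232
0.058819764322475876 -72.41729335204869
tin [ 0.59156186 -0.16478802  0.06      ] [[ 0.547  -0.1579  0.06  ]
 [ 0.6235 -0.132   0.06  ]
 [ 0.6361 -0.1717  0.06  ]]
0.08077100012516822 -161.35731358380355
0.04162073221073552 -72.34309779491603
```

```bash
python3 -m crank '{"dp":[[0.12,-0.05,0.2],[0.11,-0.05,0.4],[0,0,0.5],[0,0,0.5],[0,0,0.5],[0,0,0.4],[0,0,0.2],[0,0,0]],"delta_rot":[[0,0,-0.007],[0,0,0],[0,0,0],[0,0,0],[0,0,0],[0,0,0],[0,0,0],[0,0,0]]}'
python3 - <<'E'
from h import *
go(.5925,-.1654,.094,-71.6)
s=ctrl.get_image("scene")
crop(s,190,160,100,110,6,"pics/j1.png")
E
```

```text
time: 9.2
position: [0.5926, -0.1656, 0.1151]
tool_rot: [2.548, -1.838, -0.001]
ft_force: [0.1, 0.5, -2.8]
grip_width: 0.183
t 9.2 p [ 0.5926 -0.1656  0.1151] th -71.61 tilt 0.04 f [ 0.1  0.5 -2.8] w 15.9
dp cm (tool now) [-0.02  0.01  2.11] rot [ 0.001  0.    -0.   ] dp in target axes [-0.03  0.01  2.11]
```

View pics/j1.png

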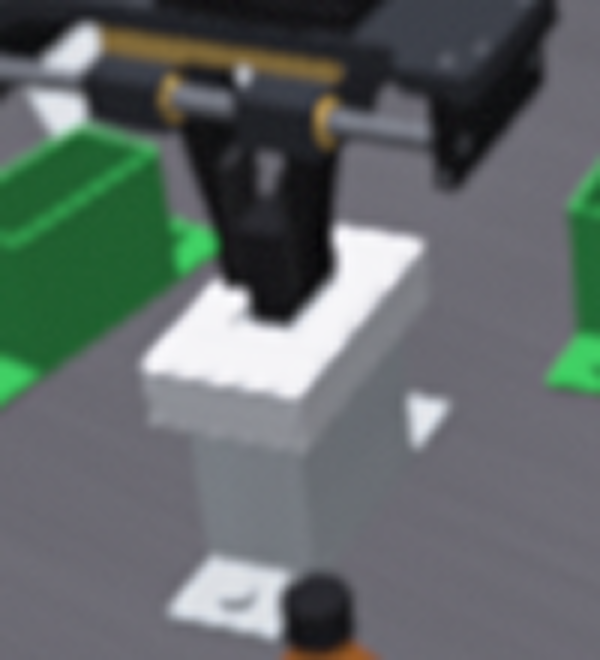

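```bash
python3 - <<'E'
from h import *
P=onplane("scene",(np.array([(426,242),(298,398),(143,368)])+.5)/6-.5+np.array((190,160)),.0881);print((P[0]+P[2])/2,[np.linalg.norm(P[i]-P[1]) for i in(0,2)])
E
python3 -m crank '{"dp":[[0,0,0.2],[0,0,0.2],[0,0,0.2],[0,0,0.2],[0,0,0.2],[0,0,0.2],[0,0,0.15],[0,0,0.15]],"delta_rot":[[0,0,0],[0,0,0],[0,0,0],[0,0,0],[0,0,0],[0,0,0],[0,0,0],[0,0,0]]}'
python3 -c "
from h import *
go(.5925,-.1654,.094,-71.6)"
```

```text
[ 0.59085934 -0.16457001  0.0881    ] [np.float64(0.10154977730696922), np.float64(0.0568022635402259)]
time: 10.05
position: [0.5928, -0.1657, 0.1004]
tool_rot: [2.548, -1.838, -0.0]
ft_force: [0.2, -0.1, -2.6]
grip_width: 0.18
t 10.05 p [ 0.5928 -0.1657  0.1004] th -71.62 tilt 0.01 f [ 0.2 -0.1 -2.6] w 15.7
dp cm (tool now) [-0.04  0.02  0.64] rot [ 0. -0. -0.] dp in target axes [-0.04  0.02  0.64]
```

```bash
python3 -m crank '{"dp":[[0,0,0.1],[0,0,0.1],[0,0,0.1],[0,0,0.1],[0,0,0.05],[0,0,0.05],[0,0,0],[0,0,0]],"delta_rot":[[0,0,0],[0,0,0],[0,0,0],[0,0,0],[0,0,0],[0,0,0],[0,0,0],[0,0,0]]}'
python3 -c "
from h import *
go(.5925,-.1654,.094,-71.6)"
```

```text
time: 10.85
position: [0.5929, -0.1657, 0.0956]
tool_rot: [2.548, -1.838, 0.0]
ft_force: [-0.0, -0.5, -3.0]
grip_width: 0.181
t 10.85 p [ 0.5929 -0.1657  0.0956] th -71.62 tilt 0.01 f [-0.  -0.5 -3. ] w 15.7
dp cm (tool now) [-0.04  0.03  0.16] rot [-0. -0. -0.] dp in target axes [-0.04  0.03  0.16]
```

```bash
python3 -m crank '{"dp":[[0,0,0.06],[0,0,0.04],[0,0,0.04],[0,0,0],[0,0,0],[0,0,0],[0,0,0],[0,0,0]],"delta_rot":[[0,0,0],[0,0,0],[0,0,0],[0,0,0],[0,0,0],[0,0,0],[0,0,0],[0,0,0]]}'
python3 -c "
from h import *
go(.5925,-.1654,.094,-71.6)"
```

```text
time: 11.65
position: [0.5929, -0.1657, 0.0941]
tool_rot: [2.548, -1.838, 0.0]
ft_force: [-1.0, -0.2, -3.3]
grip_width: 0.182
t 11.65 p [ 0.5929 -0.1657  0.0941] th -71.62 tilt 0.0 f [-1.  -0.2 -3.3] w 15.8
dp cm (tool now) [-0.04  0.03  0.01] rot [ 0. -0. -0.] dp in target axes [-0.04  0.03  0.01]
```

```bash
python3 -m crank '{"dp":[[0,0,0.05],[0,0,0.05],[0,0,0.05],[0,0,0],[0,0,0],[0,0,0],[0,0,0],[0,0,0]],"delta_rot":[[0,0,0],[0,0,0],[0,0,0],[0,0,0],[0,0,0],[0,0,0],[0,0,0],[0,0,0]]}'
python3 -c "
from h import *
go(.5925,-.1654,.094,-71.6)"
```

```text
time: 12.45
position: [0.5929, -0.1657, 0.0938]
tool_rot: [2.547, -1.838, 0.001]
ft_force: [-3.5, -0.1, 5.8]
grip_width: 0.182
t 12.45 p [ 0.5929 -0.1657  0.0938] th -71.62 tilt 0.03 f [-3.5 -0.1  5.8] w 15.8
dp cm (tool now) [-0.04  0.03 -0.02] rot [ 0.    -0.001 -0.   ] dp in target axes [-0.04  0.03 -0.02]
```

Contact came at z = 0.0938 with 5.8 N upward. That is the height expected for full seating, so I'm releasing.

```bash
python3 -m crank '{"dp":[[0,0,0],[0,0,0],[0,0,0],[0,0,0],[0,0,0],[0,0,0],[0,0,0],[0,0,0]],"delta_rot":[[0,0,0],[0,0,0],[0,0,0],[0,0,0],[0,0,0],[0,0,0],[0,0,0],[0,0,0]]}' 4.5
python3 -m crank '{"dp":[[0,0,-0.2],[0,0,-0.5],[0,0,-1],[0,0,-1],[0,0,-1],[0,0,-1],[0,0,-0.5],[0,0,0]],"delta_rot":[[0,0,0],[0,0,0],[0,0,0],[0,0,0],[0,0,0],[0,0,0],[0,0,0],[0,0,0]]}' 8.7
python3 - <<'E'
from h import *
go(.5925,-.1654,.065,-71.6)
s=ctrl.get_image("scene");t=ctrl.get_image("top")
crop(s,190,160,100,110,6,"pics/k1.png");crop(t,370,190,100,100,5,"pics/k2.png")
E
```

```text
time: 13.25
position: [0.5929, -0.1657, 0.0926]
tool_rot: [2.548, -1.838, 0.0]
ft_force: [0.7, 0.0, -0.2]
grip_width: 0.517
time: 14.05
position: [0.5935, -0.1659, 0.1459]
tool_rot: [-2.547, 1.838, -0.003]
ft_force: [-0.1, 0.2, 0.5]
grip_width: 0.992
t 14.05 p [ 0.5935 -0.1659  0.1459] th -71.62 tilt 0.11 f [-0.1  0.2  0.5] w 86.3
dp cm (tool now) [-0.09  0.09  8.09] rot [-0.001 -0.001 -0.   ] dp in target axes [-0.08  0.08  8.09]
```

View pics/k1.png

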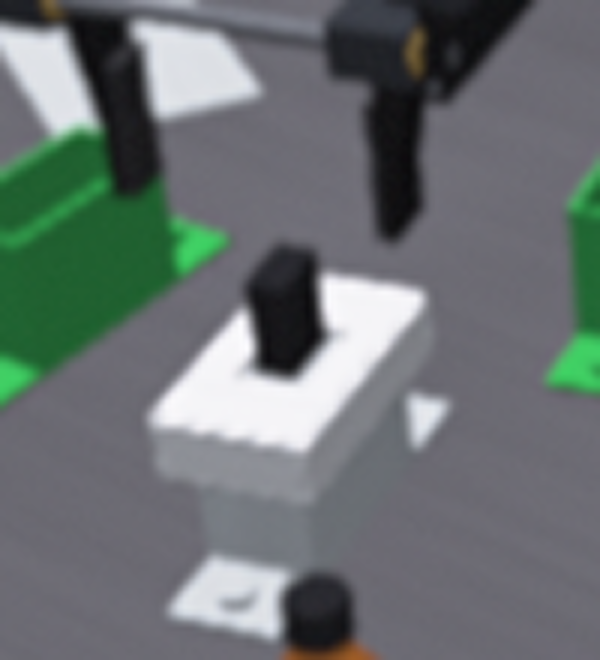

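```bash
python3 - <<'E'
from h import *
f=lambda p,z:onplane("scene",(np.array(p)+.5)/6-.5+np.array((190,160)),z)
P=f([(430,292),(305,452),(148,418)],.067);print("cover",(P[0]+P[2])/2,[np.linalg.norm(P[i]-P[1]).round(4) for i in(0,2)],[np.degrees(np.arctan2(*(P[1]-P[i])[1::-1])).round(1) for i in(0,2)])
print("knob",f([(286,264)],.103))
E
```

```text
cover [ 0.59055772 -0.16607903  0.067     ] [np.float64(0.1027), np.float64(0.059)] [np.float64(18.5), np.float64(105.8)]
knob [[ 0.58949958 -0.16474957  0.103     ]]
```

View pics/k2.png

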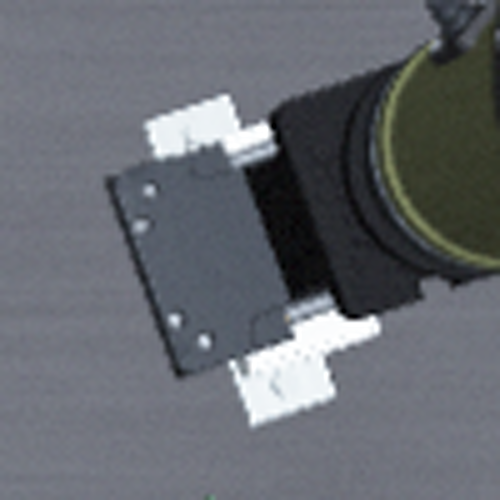

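```bash
python3 -m crank '{"dp":[[0,0.15,0.5],[0,0.1,1],[0,0,1.3],[0,0,1.3],[0,0,1.3],[0,0,1.0],[0,0,0.6],[0,0,0]],"delta_rot":[[0,0,0],[0,0,0],[0,0,0],[0,0,0],[0,0,0],[0,0,0],[0,0,0],[0,0,0]]}' 8.7
python3 - <<'E'
from h import *
go(.5912,-.1661,.061,-71.5)
s=ctrl.get_image("scene")
crop(s,190,160,100,110,6,"pics/l1.png")
E
```

```text
time: 14.95
position: [0.5899, -0.1663, 0.0734]
tool_rot: [2.547, -1.838, -0.003]
ft_force: [-0.9, -0.6, 0.5]
grip_width: 0.996
t 14.95 p [ 0.5899 -0.1663  0.0734] th -71.61 tilt 0.11 f [-0.9 -0.6  0.5] w 86.6
dp cm (tool now) [ 0.03 -0.14  1.24] rot [ 0.002  0.001 -0.002] dp in target axes [ 0.03 -0.13  1.24]
```

View pics/l1.png

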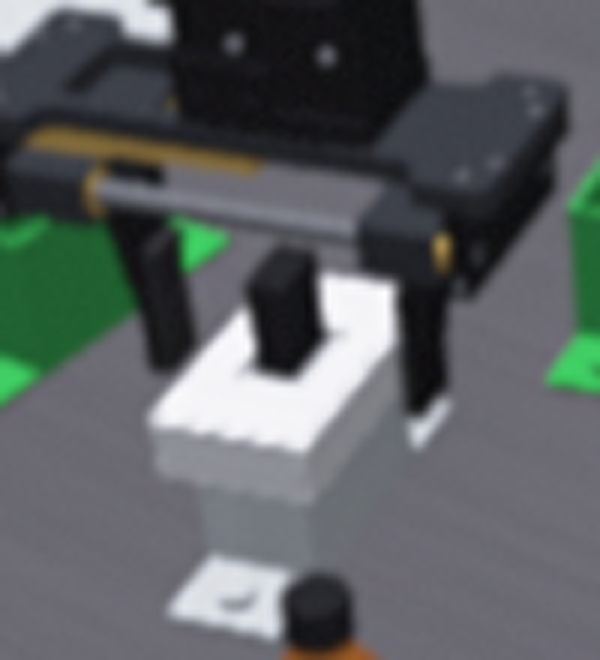

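The fingers at (165,300) and (425,345) straddle the cover's long sides. Descending the last 12 mm.

```bash
python3 -m crank '{"dp":[[0,-0.07,0.2],[0,-0.06,0.2],[0,0,0.2],[0,0,0.2],[0,0,0.2],[0,0,0.2],[0,0,0],[0,0,0]],"delta_rot":[[0,0,0],[0,0,0],[0,0,0],[0,0,0],[0,0,0],[0,0,0],[0,0,0],[0,0,0]]}'
python3 - <<'E'
from h import *
go(.5912,-.1661,.061,-71.5)
E
```

```text
time: 15.8
position: [0.5917, -0.1661, 0.0626]
tool_rot: [2.548, -1.838, -0.0]
ft_force: [0.7, -0.1, -0.6]
grip_width: 1.003
t 15.8 p [ 0.5917 -0.1661  0.0626] th -71.62 tilt 0.0 f [ 0.7 -0.1 -0.6] w 87.2
dp cm (tool now) [-0.02  0.05  0.16] rot [ 0.     0.    -0.002] dp in target axes [-0.02  0.05  0.16]
```

```bash
python3 -m crank '{"dp":[[0,0.04,0.1],[0,0,0],[0,0,0],[0,0,0],[0,0,0],[0,0,0],[0,0,0],[0,0,0]],"delta_rot":[[0,0,0],[0,0,0],[0,0,0],[0,0,0],[0,0,0],[0,0,0],[0,0,0],[0,0,0]]}' 6.2 15
python3 -m crank '{"dp":[[0,0,0],[0,0,0],[0,0,0],[0,0,0],[0,0,0],[0,0,0],[0,0,0],[0,0,0]],"delta_rot":[[0,0,0],[0,0,0],[0,0,0],[0,0,0],[0,0,0],[0,0,0],[0,0,0],[0,0,0]]}' 5.0 25
python3 - <<'E'
from h import *
go(.5912,-.1661,.175,-71.6)
s=ctrl.get_image("scene")
crop(s,190,160,100,110,6,"pics/m1.png")
E
```

```text
time: 16.6
position: [0.5914, -0.1662, 0.0616]
tool_rot: [2.548, -1.838, 0.0]
ft_force: [-0.5, 0.4, 0.1]
grip_width: 0.714
time: 17.4
position: [0.5914, -0.1662, 0.0617]
tool_rot: [2.548, -1.838, 0.0]
ft_force: [0.0, -0.6, 0.0]
grip_width: 0.664
t 17.4 p [ 0.5914 -0.1662  0.0617] th -71.62 tilt 0.01 f [ 0.  -0.6  0. ] w 57.8
dp cm (tool now) [-2.000e-02  1.000e-02 -1.133e+01] rot [-0. -0. -0.] dp in target axes [-2.000e-02  1.000e-02 -1.133e+01]
```

View pics/m1.png

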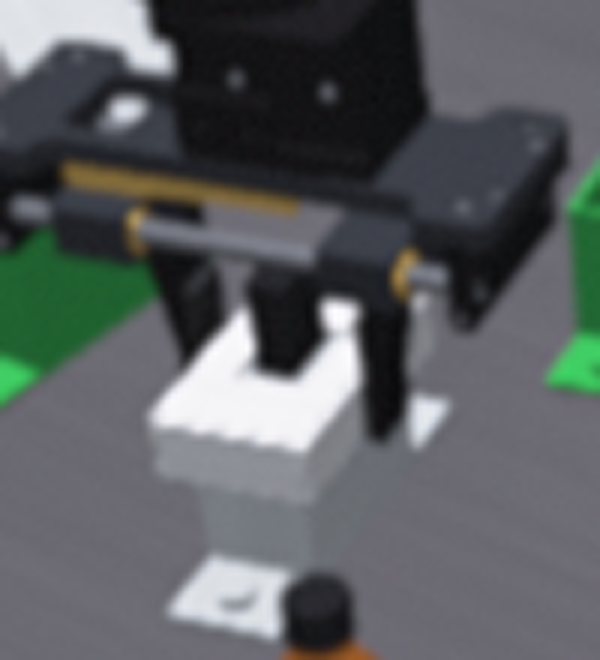

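```bash
python3 -m crank '{"dp":[[0,0,-0.1],[0,0,-0.2],[0,0,-0.2],[0,0,-0.3],[0,0,-0.3],[0,0,-0.3],[0,0,-0.2],[0,0,0]],"delta_rot":[[0,0,0],[0,0,0],[0,0,0],[0,0,0],[0,0,0],[0,0,0],[0,0,0],[0,0,0]]}'
python3 - <<'E'
from h import *
go(.5912,-.1661,.18,-71.6)
s=ctrl.get_image("scene")
crop(s,190,140,100,130,5,"pics/n1.png")
E
```

```text
time: 18.25
position: [0.5916, -0.1663, 0.0781]
tool_rot: [-2.548, 1.838, -0.001]
ft_force: [-0.2, -0.0, -1.0]
grip_width: 0.667
t 18.25 p [ 0.5916 -0.1663  0.0781] th -71.62 tilt 0.05 f [-0.2 -0.  -1. ] w 58.1
dp cm (tool now) [ -0.03   0.03 -10.19] rot [-0.001 -0.001 -0.   ] dp in target axes [ -0.04   0.03 -10.19]
```

View pics/n1.png

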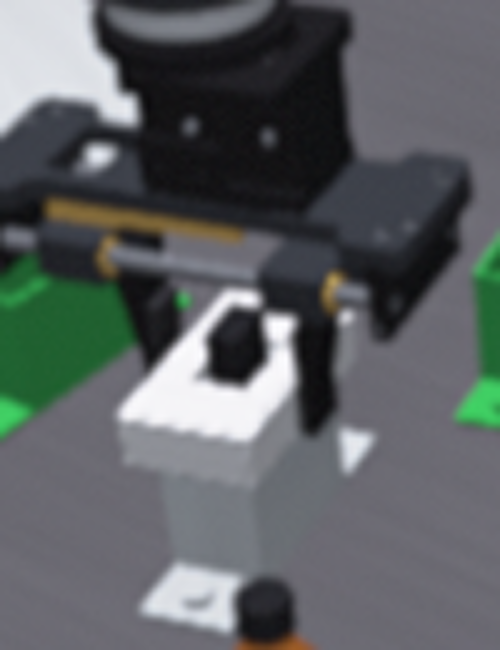

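The cover has risen and the knob now stands lower in its hole at (240,345), so only the cover is coming up. The wrist force is about 1 N. Continuing straight up.

```bash
python3 -m crank '{"dp":[[0,0,-0.3],[0,0,-0.5],[0,0,-0.7],[0,0,-0.8],[0,0,-0.8],[0,0,-0.8],[0,0,-0.6],[0,0,-0.4]],"delta_rot":[[0,0,0],[0,0,0],[0,0,0],[0,0,0],[0,0,0],[0,0,0],[0,0,0],[0,0,0]]}'
python3 -m crank '{"dp":[[0,0,-0.5],[0,0,-1],[0,0,-1.2],[0,0,-1.2],[0,0,-1.2],[0,0,-0.8],[0,0,-0.4],[0,0,0]],"delta_rot":[[0,0,0],[0,0,0],[0,0,0],[0,0,0],[0,0,0],[0,0,0],[0,0,0],[0,0,0]]}'
python3 -m crank '{"dp":[[0,0,-0.3],[0,0,-0.4],[0,0,-0.4],[0,0,-0.3],[0,0,0],[0,0,0],[0,0,0],[0,0,0]],"delta_rot":[[0,0,0],[0,0,0],[0,0,0],[0,0,0],[0,0,0],[0,0,0],[0,0,0],[0,0,0]]}'
python3 - <<'E'
from h import *
go(.5912,-.1661,.18,-71.6)
s=ctrl.get_image("scene")
crop(s,180,80,130,190,3.1,"pics/o1.png");crop(s,195,180,90,90,6,"pics/o2.png")
E
```

```text
time: 19.1
position: [0.5916, -0.1663, 0.1275]
tool_rot: [-2.548, 1.838, -0.001]
ft_force: [0.8, 0.4, -0.8]
grip_width: 0.662
time: 19.9
position: [0.5917, -0.1663, 0.1904]
tool_rot: [-2.548, 1.838, -0.002]
ft_force: [1.2, 0.6, -1.7]
grip_width: 0.663
time: 20.7
position: [0.5912, -0.1662, 0.2034]
tool_rot: [2.548, -1.838, -0.001]
ft_force: [0.6, 0.5, -0.6]
grip_width: 0.661
t 20.7 p [ 0.5912 -0.1662  0.2034] th -71.62 tilt 0.02 f [ 0.6  0.5 -0.6] w 57.5
dp cm (tool now) [-0.01 -0.    2.34] rot [ 0.  0. -0.] dp in target axes [-0.01 -0.    2.34]
```

View pics/o1.png

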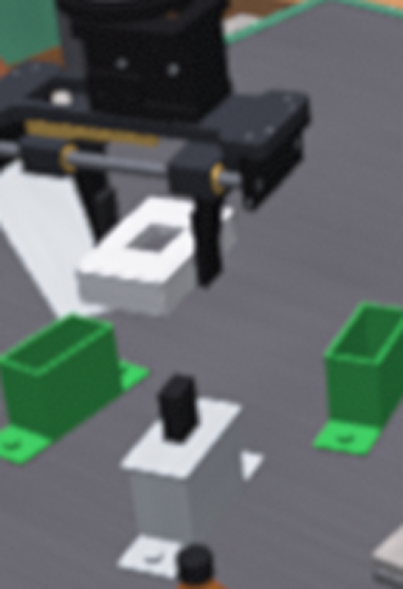

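View pics/o2.png

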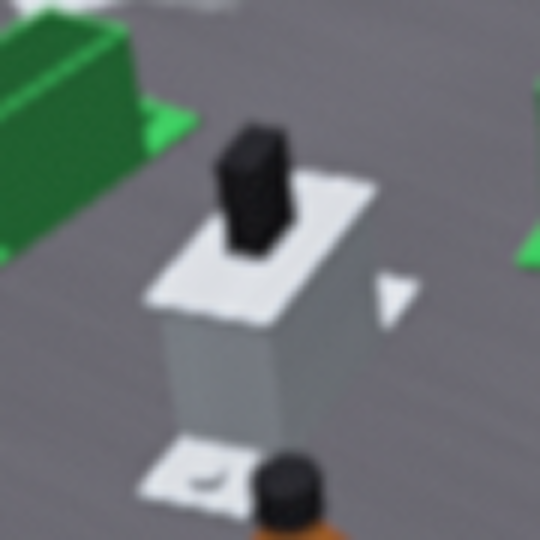

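The flange lies flat on the tin's rim (corners at (379,187), (270,325) and (144,302)), and the cover is held level well above it. I'll check the seating numerically, then hand in.

```bash
python3 - <<'E'
from h import *
P=onplane("scene",(np.array([(379,187),(270,325),(144,302)])+.5)/6-.5+np.array((195,180)),.064);print("flange",(P[0]+P[2])/2,[np.linalg.norm(P[i]-P[1]).round(4) for i in(0,2)],[np.degrees(np.arctan2(*(P[1]-P[i])[1::-1])).round(1) for i in(0,2)])
print(np.abs(ctrl.get_state()["qd"]).max())
ctrl.close_job()
E
```

```text
flange [ 0.5915876  -0.16482001  0.064     ] [np.float64(0.0887), np.float64(0.0464)] [np.float64(18.4), np.float64(108.5)]
0.0014949513030624456
the job is handed in; nothing more can be done
```

The job is done and handed in at about 21 s of the 54 s allowed. The interface gave no verdict, so the checks below are my own.

- **What I did:** I took the nested lids by the inner knob, carried them to the grey tin and lowered them until contact at 5.8 N. I then let go, gripped the outer lid alone by its long sides and lifted it straight up about 14 cm. It was handed in still held and level.
- **Inner lid seating:** In the last picture the flange lies flat on the rim. Its centre is about (0.5916, -0.1648), against about (0.591, -0.1655) for the tin, and its yaw is 18.4° against about 18°. Read at the seated height, the flange came out 88.7 x 46.4 mm, against the stated 89 x 47 mm.
- **Outer lid:** The grip opening is 57.5 mm on the 58 mm lid, tool tilt is 0.02° and the arm is at rest.
- **Disagreements:** The two cameras differed by 1–2 mm on positions, so I used averages. A two-view triangulation of the tin's corners paired them wrongly and was discarded.
- **Not checked:** I did not measure the whetstone, bottle and file afterwards. No move came near them, and no unexpected force appeared.

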